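# Drive the gib key into the coupling hub

### The arm

A 6-joint arm with a two-finger parallel gripper is mounted at the origin on the work surface. World frame = base frame: x ahead of the robot, y to its left, z up, the work surface at z = 0. Lengths are in m, angles in degrees, forces in N, time in s.
With the tool pointing down it reaches from about 0.4 to 0.825 m from the base axis. Payload 7 kg.
Tool frame: the origin (TCP) lies between the finger pads; the fingertips stand 25 mm ahead of it and the grasp point (between the pads) lies 6 mm ahead of it; z points along the fingers, y is the line along which they close (so a half turn about z gives the same grasp; the last joint's range is limited). The gripper opens to 88 mm and grips with 3 to 60 N. Pads are 19 mm wide; open, the fingers measure 130 mm over their backs; the gripper's body (78 mm by 193 mm) begins 47 mm behind the grasp point.
Start: joints at [-57.519, 20.546, 0.682, 0, -70.136, -16.507], TCP at [0.186, -0.649, 0.252] pointing down, gripper open.
Joint ranges: [-176.03, 176.03], [-82.01, 121.73], [-58.28, 71.71], [-173.87, 95.51], [-174.79, -0.11], [-173.66, 173.66]. Speed limits (degrees/s): [136.94, 136.94, 172.46, 180, 180, 180].

### API

Orientations are given as [roll, pitch, yaw] about the fixed x, y, z axes, in that order (R = Rz(yaw) Ry(pitch) Rx(roll)).
In Python, from plant import r gives the robot as it stands.
- The arm moves only by the shell command python3 -m crank 'ROWS' [FORCE]. ROWS is JSON, a list of rows, each a list of 3 entries, a list of its own where there are three numbers: the turn, a rotation vector about the tool's x, y, z in degrees, then the shift along the tool's x, y, z in cm, then the closure, from -1 (fully open) to 1 (shut). In form: [[[wx, wy, wz], [dx, dy, dz], fingers], ...]. A call has 1 to 8 rows; each row shifts and turns the commanded pose from where the row before left it, along the tool's axes as they then stand; what a row does not reach is not made up. A row lasts 1/10 s, in which the tool goes at most 50 mm and 8.59 degrees, less where a joint would pass 70% of its speed; a pose out of reach is approached as far as the arm can. A call with a gripper value outside its range is refused whole. The fingers move at their own pace and stop on an object; FORCE is the grip in N (left out, the last holds). Time passes only in rows, so rows that do not move let the fingers close. It gives the time, the measured TCP pose, the force, the opening and the grip force at its end, in the units of the state.
- r.get_state(): the state, without advancing time (a new reading comes with each control period).
- r.capture(name): name is "side" or "top"; returns a dict with "color" (420x560x3 uint8, red, green, blue), "range_z" (420x560 float32, m along the optical axis (not along the pixel's ray), 0 where there is no reading), "intrinsics" (3x3 intrinsics, pixels), "world_from_camera" (4x4, takes a point from camera to world coordinates). Camera axes: x right, y down, z forward; pixel columns grow to the right and rows downward; lengths in m; the calibration is good to about 2 mm. A picture is of the moment at which its call begins.
- r.close_job(): hands the job in; it is judged then, once.
The state is a dict: "time_s": time; "joints": joint angles; "qd": joint speeds; "joint_torque": joint torques, N m; "tcp_pos": TCP position; "eef_rot": TCP orientation; "contact_force": force on the tool from outside, world axes, zero at the start; "moment": the same for the moment, N m; "gripper_width": finger opening in m; "gripper_force": force on a finger pad.
Only numpy, scipy, OpenCV 4.12 (cv2) and the standard library are available. Lean on these libraries where they do the work, as an engineer would, in place of code of your own. Each camera call takes 0.05 s, during which the arm holds its last target. There are 200 camera calls.

### The job

Take the steel tapered key out of its dark wooden rack and stand it, thin end down and tapered face towards the brass liner, in the gap between the shaft and the blue hub; let go and draw the fingers up clear while its head still stands proud. Then tap or push the head down with the closed fingers until the key is tight and its head is down on the hub face, upright, and leave the bronze gauge adapter and the aluminium bracket where they are.

Things in the scene. Friction and masses are not known exactly. Their poses are not given: they have to be found in the camera images.
- key_head (a point): Head centre of the loose steel key, upright in a wooden rack (block 32 mm wide in y, top 80 mm high). Head 28 (x) x 36 (y) x 22 mm high: grip across y. Blade below it 60 mm long, 18 wide (y), 20 thick tapering to 8 at the tip: flat face 15 mm to -x of this point, tapered face on the +x side, 5 mm off under the head. The head's underside rests on the rack. z up.
- gap_mouth (a point): Point in the gap's mouth at the face of the fixed blue hub (140 mm across, 90 high). x points away from the shaft, z up. Shaft's flat 10 mm to -x, liner 6 mm to +x, sloping in as the key tapers; gap 28 mm wide (y), 80 deep, edges bevelled. Home: same axes, head centre 5 mm to +x and 11 mm above. Key binds and stands about 20 mm short of that; sprung liner: 3 rising to 16 N drives it on.
- adapter: Bystander: loose tarnished-bronze gauge adapter, a stepped round fitting 38 mm across and 48 mm tall standing on the bench; origin at the centre of its underside.
- bracket: Bystander: loose grey aluminium angle bracket lying on the bench, 50 x 60 mm, with an upright flange 40 mm high at its -x edge; origin at the centre of its underside.
Mind the look-alikes: they are no part of the job. What is shaped like the part that bears gap_mouth but turquoise is not meant.

How it is judged:
By the outcome, as a careful person would: the job done as asked, in the order asked, and still so for the second after the job is handed in, with the robot touching nothing.
It also fails if it takes over 58 s, if anything falls off the work surface, if the arm or the gripper's body presses on something with over 40 N, if the wrist force passes 120 N, or if a joint passes its speed limit or range.

## Working session

There is one attempt and no reset: what is moved stays moved. The work goes in short steps, Python scripts to look and compute and a shell command to move; the robot and the scene stay as the last step left them, time stands still between calls to the robot, and variables do not carry over. Pictures are saved under pics/ and viewed, at most 10 in all, crops included, and the job is handed in when it is done.

```bash
mkdir -p pics; cat > h.py <<'E'
import numpy as np, cv2
from plant import r
def cap(n, tag):
    c=r.capture(n); np.savez(f'pics/{tag}.npz',**c)
    cv2.imwrite(f'pics/{tag}.png',c['color'][:,:,::-1]); return c
def pts(c):
    K=c['intrinsics'];z=c['range_z'];v,u=np.mgrid[:z.shape[0],:z.shape[1]]
    P=np.stack([(u-K[0,2])/K[0,0]*z,(v-K[1,2])/K[1,1]*z,z],-1)
    T=c['world_from_camera'];W=P@T[:3,:3].T+T[:3,3];W[z==0]=np.nan;return W
E
python3 - <<'E'
from h import *
for n in('top','side'):
    c=cap(n,n+'0');print(c['world_from_camera'].round(3),c['intrinsics'].round(1))
s=r.get_state();print(s)
E
```

```text
[[ 0.005 -0.981  0.193  0.289]
 [-1.    -0.009 -0.019  0.028]
 [ 0.02  -0.192 -0.981  1.197]
 [ 0.     0.     0.     1.   ]] [[425.6   0.  271.1]
 [  0.  425.6 213.7]
 [  0.    0.    1. ]]
[[-0.988 -0.071  0.14   0.332]
 [-0.156  0.556 -0.817  1.132]
 [-0.02  -0.828 -0.56   0.854]
 [ 0.     0.     0.     1.   ]] [[489.7   0.  276.3]
 [  0.  489.7 209.4]
 [  0.    0.    1. ]]
{'time_s': 0.1, 'joints': array([-5.75185641e+01,  2.05865523e+01,  6.37842169e-01, -1.69374029e-02,
       -7.01341662e+01, -1.65072005e+01]), 'qd': array([ 0.00253157, -0.06423806,  0.16563502,  0.09699897, -0.01370646,
        0.10382402]), 'joint_torque': array([-8.29957389e-04, -5.84165168e+01,  2.93750310e+01,  7.01557383e+00,
        1.01311514e-02, -6.58659746e-05]), 'tcp_pos': array([ 0.18562967, -0.64855783,  0.25071867]), 'eef_rot': array([ 1.79916015e+02, -8.28343294e-03, -1.64031526e+02]), 'contact_force': array([ 0.79736991, -0.26289709, -0.39805307]), 'moment': array([0.07805085, 0.00525841, 0.03362714]), 'gripper_force': 0.0, 'gripper_width': 0.08746995223246018}
```

View pics/top0.png

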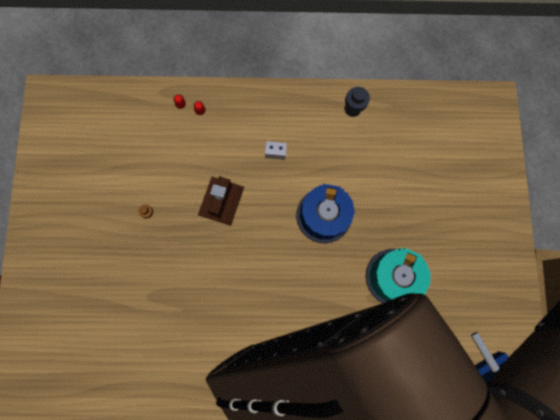

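View pics/side0.png

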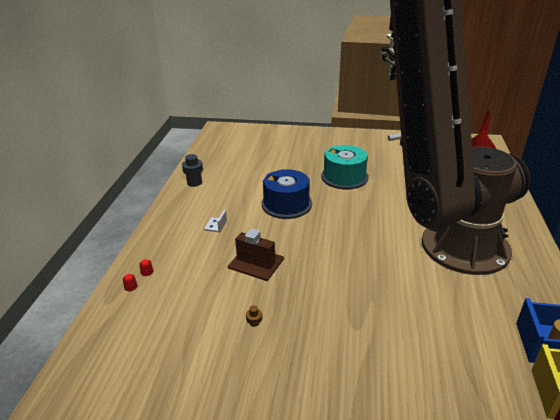

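The top view shows the blue hub at (327,212) with its brass liner at (331,195), and the turquoise decoy at (403,276). The key head is at (219,191) on its rack, the adapter at (145,211) and the bracket at (276,150). Next I measure with depth and enlarged crops.

```bash
python3 - <<'E'
from h import *
a=cv2.imread('pics/top0.png');b=cv2.imread('pics/side0.png')
f=lambda i,u,v,w,h,W,H:cv2.resize(i[v:v+h,u:u+w],(W,H),interpolation=cv2.INTER_CUBIC)
im=np.vstack([np.hstack([f(a,190,165,64,48,400,300),f(a,296,182,64,48,400,300)]),np.hstack([f(b,220,220,72,54,400,300),f(b,252,162,72,54,400,300)])])
cv2.imwrite('pics/z0.png',im)
for n in('top','side'):
    c=dict(np.load(f'pics/{n}0.npz'));W=pts(c);z=W[...,2]
    def rep(l,m):
        p=W[m][:,:2].astype(np.float32);q=W[m]
        if len(p)<4: print(n,l,len(p));return
        print(n,l,len(p),'mean',q.mean(0).round(4),'zmed',np.median(q[:,2]).round(4),'rect',[np.round(x,4) for x in cv2.minAreaRect(p)])
    col=c['color'].astype(int);hsv=cv2.cvtColor(c['color'],cv2.COLOR_RGB2HSV)
    R=lambda u0,v0,u1,v1:(lambda m:(m.__setitem__((slice(v0,v1),slice(u0,u1)),True),m)[1])(np.zeros(z.shape,bool))
    box={'top':(R(195,170,248,230),R(295,180,360,245)),'side':(R(225,222,290,280),R(255,165,318,220))}[n]
    rep('keytop',box[0]&(z>.094)); rep('racktop',box[0]&(z>.07)&(z<.086)); rep('base',box[0]&(z>.005)&(z<.03)&(col[...,0]<100))
    rep('hubtop',box[1]&(z>.08)&(z<.1)&(hsv[...,0]>100)&(hsv[...,0]<130)&(hsv[...,1]>120))
    rep('hub>.08',box[1]&(z>.08))
    rep('brass',box[1]&(hsv[...,0]<25)&(hsv[...,1]>130)&(z>.07))
    rep('shaft',box[1]&(hsv[...,1]<60)&(hsv[...,2]>110)&(z>.07))
    if n=='top':
        rep('adapter',R(130,198,160,225)&(z>.01));rep('bracket',R(260,135,292,165)&(z>.01))
E
```

```text
top keytop 149 mean [0.5654 0.1467 0.1008] zmed 0.101 rect [array([0.5658, 0.1471]), array([0.0355, 0.0292]), np.float64(72.0729)]
top racktop 314 mean [0.5563 0.1486 0.0791] zmed 0.0791 rect [array([0.5609, 0.1476]), array([0.0335, 0.1007]), np.float64(72.7729)]
top base 832 mean [0.5521 0.1438 0.0102] zmed 0.0098 rect [array([0.5602, 0.1485]), array([0.1004, 0.1187]), np.float64(72.724)]
top hubtop 1513 mean [ 0.5134 -0.1436  0.0888] zmed 0.089 rect [array([ 0.5183, -0.1446]), array([0.1356, 0.1367]), np.float64(84.3408)]
top hub>.08 2041 mean [ 0.5184 -0.1455  0.0887] zmed 0.0889 rect [array([ 0.5208, -0.1468]), array([0.1392, 0.1404]), np.float64(48.1733)]
top brass 58 mean [ 0.569  -0.1549  0.083 ] zmed 0.0839 rect [array([ 0.57  , -0.1542]), array([0.0231, 0.0153]), np.float64(79.4016)]
top shaft 285 mean [ 0.5215 -0.1466  0.0897] zmed 0.0897 rect [array([ 0.5386, -0.1683]), array([0.086 , 0.0964]), np.float64(77.2598)]
top adapter 159 mean [0.5222 0.3526 0.0337] zmed 0.0308 rect [array([0.5239, 0.3555]), array([0.0364, 0.037 ]), np.float64(28.9309)]
top bracket 125 mean [ 0.69
[... 356 characters left out ...]
np.float64(72.2257)]
side base 769 mean [0.5566 0.1731 0.013 ] zmed 0.0111 rect [array([0.5598, 0.1523]), array([0.1013, 0.1215]), np.float64(72.0723)]
side hubtop 745 mean [ 0.5151 -0.1324  0.0891] zmed 0.0896 rect [array([ 0.5206, -0.1418]), array([0.1375, 0.1401]), np.float64(6.2753)]
side hub>.08 962 mean [ 0.5178 -0.1368  0.0892] zmed 0.0897 rect [array([ 0.5179, -0.144 ]), array([0.1427, 0.1386]), np.float64(81.6132)]
side brass 19 mean [ 0.5696 -0.159   0.0864] zmed 0.0863 rect [array([ 0.572 , -0.1587]), array([0.0223, 0.0153]), np.float64(55.1252)]
side shaft 144 mean [ 0.5197 -0.1488  0.0904] zmed 0.0904 rect [array([ 0.5218, -0.1704]), array([0.101 , 0.1142]), np.float64(66.2781)]
```

View pics/z0.png

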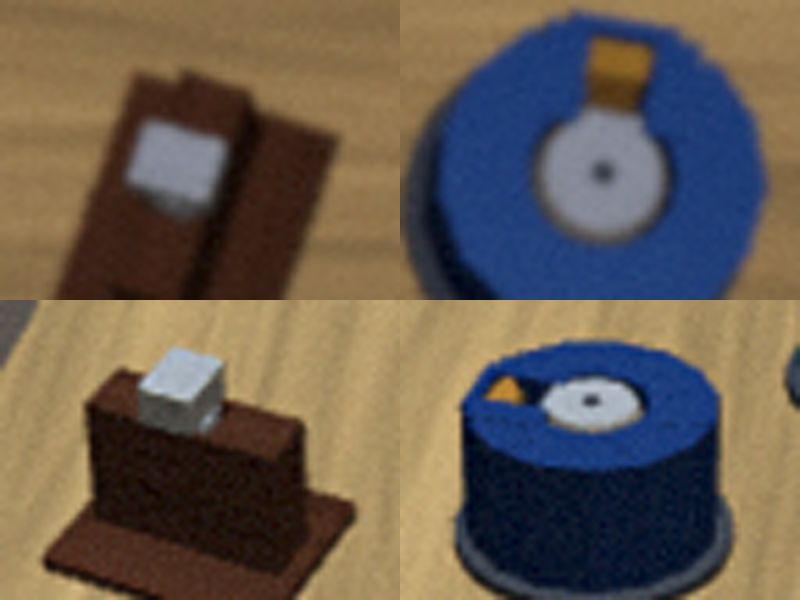

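The crops show the hub's brass liner above and slightly right of the shaft, and the key head on the rack offset about +4.5 mm along the block's -17° axis. That offset means the key's +x points along about -17°. I'll rectify both views onto the hub face to get the gap's position and direction.

```bash
python3 - <<'E'
from h import *
ims=[]
for n in('top','side'):
    c=dict(np.load(f'pics/{n}0.npz'));K=c['intrinsics'];T=np.linalg.inv(c['world_from_camera'])
    # output px (u,v): world x=.62-v*s ; y=-.07-u*s (up=+x,left=+y), plane z=.0895
    s=.0004
    A=np.array([[0,-s,.61],[-s,0,-.07],[0,0,.0895],[0,0,1]])
    H=K@T[:3]@A
    im=cv2.warpPerspective(c['color'],np.linalg.inv(H),(390,470),flags=cv2.INTER_CUBIC)
    ims.append(im[:,:,::-1])
cv2.imwrite('pics/rect.png',np.hstack(ims))
E
```

```text
(no output)
```

View pics/rect.png

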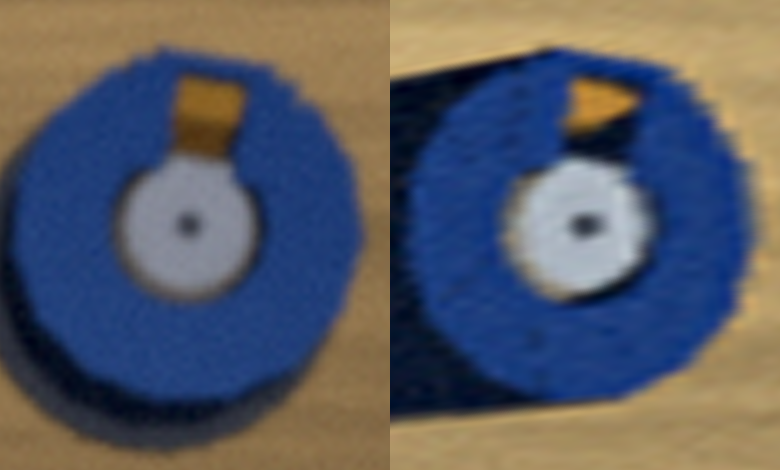

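The rectified top view has the shaft centre at (190,226), the slot tilted about 8.7° clockwise, the flat's edge near v=159 and the liner's mouth edge near v=120. That puts gap_mouth at about (0.556, -0.152, 0.0895) with yaw -8.7°. The key head is at about (0.565, 0.149, 0.091) with yaw -17.4°. The first move takes the tool to a hover over the key, at tool yaw 162.6°.

```bash
python3 -m crank '[[[0,0,8.35],[0,0,0],-1],[[0,0,8.35],[0,0,0],-1],[[0,0,8.35],[0,0,0],-1],[[0,0,8.35],[0,0,0],-1],[[0,0,0],[-0.62,4.37,0.2],-1],[[0,0,0],[-0.62,4.37,0.2],-1],[[0,0,0],[-0.62,4.37,0.2],-1],[[0,0,0],[-0.62,4.37,0.2],-1]]'
cat >> h.py <<'E'
from scipy.spatial.transform import Rotation as R
def go(p,yaw):
    "tool-frame turn (deg) and shift (cm, in the axes before and after the turn) to reach p pointing down with yaw"
    s=r.get_state();A=R.from_euler('xyz',s['eef_rot'],degrees=True);B=R.from_euler('xyz',[180,0,yaw],degrees=True)
    d=(np.array(p)-s['tcp_pos'])*100
    print('t',round(s['time_s'],2),'tcp',s['tcp_pos'].round(4),s['eef_rot'].round(1),'w',round(s['gripper_width'],4),'gf',round(s['gripper_force'],1),'F',s['contact_force'].round(1))
    print('turn',(A.inv()*B).as_rotvec(degrees=True).round(2),'before',A.inv().apply(d).round(2),'after',B.inv().apply(d).round(2))
E
```

```text
time_s: 0.9
tcp_pos: [0.262, -0.4879, 0.243]
eef_rot: [180.0, -0.0, 162.5]
contact_force: [0.6, 0.2, 0.8]
gripper_width: 0.0873
gripper_force: 0.0
```

```bash
python3 -m crank '[[[0,0,0],[-0.62,4.37,0.2],-1],[[0,0,0],[-0.62,4.37,0.2],-1],[[0,0,0],[-0.62,4.37,0.2],-1],[[0,0,0],[-0.62,4.37,0.2],-1],[[0,0,0],[-0.62,4.37,0.2],-1],[[0,0,0],[-0.62,4.37,0.2],-1],[[0,0,0],[-0.62,4.37,0.2],-1],[[0,0,0],[-0.62,4.37,0.2],-1]]'; python3 -c "
from h import *
go([.5652,.1488,.18],162.6)"
```

```text
time_s: 1.7
tcp_pos: [0.414, -0.1691, 0.2275]
eef_rot: [180.0, 0.0, 162.6]
contact_force: [0.1, -0.6, -0.1]
gripper_width: 0.0876
gripper_force: 0.0
t 1.7 tcp [ 0.414  -0.1691  0.2275] [180.    0.  162.6] w 0.0876 gf 0.0 F [ 0.1 -0.6 -0.1]
turn [ 0.01  0.01 -0.02] before [-4.91 34.86  4.76] after [-4.92 34.86  4.75]
```

```bash
python3 -m crank '[[[0,0,0],[-0.6,4.36,0.4],-1],[[0,0,0],[-0.6,4.36,0.4],-1],[[0,0,0],[-0.6,4.36,0.4],-1],[[0,0,0],[-0.6,4.36,0.4],-1],[[0,0,0],[-0.6,4.36,0.4],-1],[[0,0,0],[-0.6,4.36,0.4],-1],[[0,0,0],[-0.6,4.36,0.4],-1],[[0,0,0],[-0.6,4.36,0.4],-1]]'; python3 -m crank '[[[0,0,0],[0,0,0],-1],[[0,0,0],[0,0,0],-1]]';  python3 -c "
from h import *
go([.5652,.1488,.13],162.6)"
```

```text
time_s: 2.5
tcp_pos: [0.5643, 0.1493, 0.1951]
eef_rot: [-180.0, -0.0, 162.6]
contact_force: [1.3, -0.8, -0.1]
gripper_width: 0.0876
gripper_force: 0.0
time_s: 2.7
tcp_pos: [0.5637, 0.1482, 0.1945]
eef_rot: [-179.9, -0.1, 162.7]
contact_force: [0.1, -0.6, -0.1]
gripper_width: 0.0876
gripper_force: 0.0
t 2.7 tcp [0.5637 0.1482 0.1945] [-1.799e+02 -1.000e-01  1.627e+02] w 0.0876 gf 0.0 F [ 0.1 -0.6 -0.1]
turn [-0.09 -0.09  0.05] before [-0.14  0.11  6.45] after [-0.13  0.1   6.45]
```

```bash
python3 -m crank '[[[0,0,0],[-0.1,0.1,2.4],-1],[[0,0,0],[0,0,2.4],-1],[[0,0,0],[0,0,2.4],-1],[[0,0,0],[0,0,1.5],-1],[[0,0,0],[0,0,0.85],-1],[[0,0,0],[0,0,0],-1],[[0,0,0],[0,0,0],-1]]' 20; python3 -c "
from h import *
go([.5652,.1488,.099],162.6)
cap('side','s1');cap('top','t1')
a=cv2.imread('pics/s1.png')[195:285,200:320];b=cv2.imread('pics/t1.png')[150:240,160:280]
cv2.imwrite('pics/c1.png',np.hstack([cv2.resize(x,(400,300),interpolation=cv2.INTER_CUBIC) for x in(a,b)]))"
```

```text
time_s: 3.4
tcp_pos: [0.5656, 0.1479, 0.1009]
eef_rot: [180.0, 0.0, 162.6]
contact_force: [-0.6, 0.4, -0.1]
gripper_width: 0.0877
gripper_force: 0.0
t 3.4 tcp [0.5656 0.1479 0.1009] [180.    0.  162.6] w 0.0877 gf 0.0 F [-0.6  0.4 -0.1]
turn [ 0.03  0.04 -0.04] before [0.06 0.07 0.19] after [0.06 0.07 0.19]
```

View pics/c1.png

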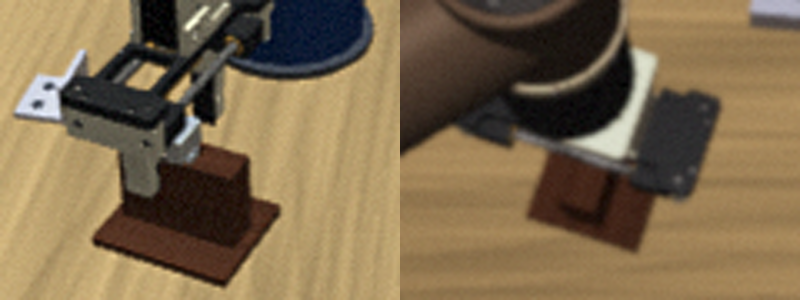

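The fingers straddle the head (side crop, about (180,150)), so I close.

```bash
python3 -m crank '[[[0,0,0],[0,0,0],1],[[0,0,0],[0,0,0],1],[[0,0,0],[0,0,0],1],[[0,0,0],[0,0,0],1],[[0,0,0],[0,0,0],1],[[0,0,0],[0,0,0],1]]' 25
```

```text
time_s: 4.1
tcp_pos: [0.5652, 0.1482, 0.1]
eef_rot: [-180.0, -0.0, 162.6]
contact_force: [-0.3, -0.6, 0.2]
gripper_width: 0.0451
gripper_force: 0.0
```

```bash
python3 -m crank '[[[0,0,0],[0,0,0],1],[[0,0,0],[0,0,0],1],[[0,0,0],[0,0,0],1],[[0,0,0],[0,0,0],1]]' 25
```

```text
time_s: 4.5
tcp_pos: [0.5653, 0.1482, 0.1]
eef_rot: [-180.0, -0.0, 162.6]
contact_force: [0.6, 0.5, -0.1]
gripper_width: 0.0359
gripper_force: 24.9
```

```bash
python3 -m crank '[[[0,0,0],[0,0,-0.5],1],[[0,0,0],[0,0,-1],1],[[0,0,0],[0,0,-2],1],[[0,0,0],[0,0,-2.5],1],[[0,0,0],[0,0,-2.5],1],[[0,0,0],[0,0,-2.5],1],[[0,0,0],[0,0,0],1],[[0,0,0],[0,0,0],1]]'; python3 -c "
from h import *
go([.561,-.1526,.21],171.3)
cap('side','s2');cap('top','t2')
a=cv2.imread('pics/s2.png')[165:285,200:320]
cv2.imwrite('pics/c2.png',cv2.resize(a,(500,500),interpolation=cv2.INTER_CUBIC))"
```

```text
time_s: 5.3
tcp_pos: [0.5652, 0.1483, 0.2108]
eef_rot: [179.9, 0.0, 162.6]
contact_force: [-0.5, 0.2, -3.1]
gripper_width: 0.0357
gripper_force: 24.9
t 5.3 tcp [0.5652 0.1483 0.2108] [179.9   0.  162.6] w 0.0357 gf 24.9 F [-0.5  0.2 -3.1]
turn [ 0.08  0.04 -8.74] before [ -8.62 -28.83   0.05] after [ -4.14 -29.81   0.08]
```

View pics/c2.png

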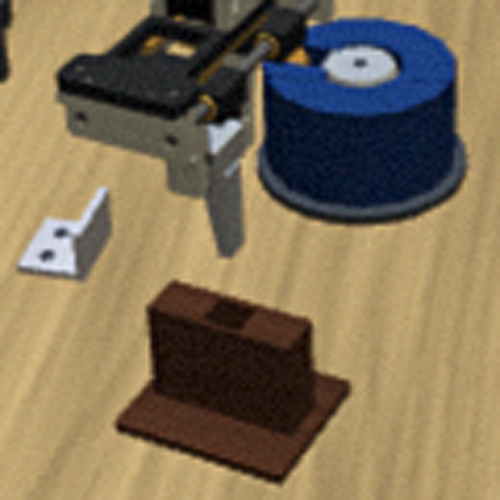

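The key hangs straight. Its left (+x) edge slopes from (208,175) to (222,255) and its right (-x) edge is vertical, so the tapered face will meet the liner. I carry it to a hover over the gap.

```bash
python3 -m crank '[[[0,0,-4.37],[0,0,0],1],[[0,0,-4.37],[0,0,0],1],[[0,0,0],[-0.4,-3,0],1],[[0,0,0],[-0.6,-4.4,0],1],[[0,0,0],[-0.6,-4.4,0],1],[[0,0,0],[-0.6,-4.4,0],1],[[0,0,0],[-0.6,-4.4,0],1],[[0,0,0],[-0.6,-4.4,0],1]]';python3 -m crank '[[[0,0,0],[-0.5,-3.3,0],1],[[0,0,0],[-0.3,-1.5,0],1],[[0,0,0],[0,0,0.6],1],[[0,0,0],[0,0,0.6],1],[[0,0,0],[0,0,0],1],[[0,0,0],[0,0,0],1]]'; python3 -c "
from h import *
go([.561,-.1526,.21],171.3)
cap('side','s3');cap('top','t3')
a=cv2.imread('pics/s3.png')[110:220,230:340]
cv2.imwrite('pics/c3.png',cv2.resize(a,(600,600),interpolation=cv2.INTER_CUBIC))"
```

```text
time_s: 6.2
tcp_pos: [0.5602, -0.1057, 0.2089]
eef_rot: [-180.0, -0.1, 171.3]
contact_force: [1.4, 0.2, -3.0]
gripper_width: 0.0356
gripper_force: 24.9
time_s: 6.8
tcp_pos: [0.5618, -0.1516, 0.1976]
eef_rot: [-180.0, -0.0, 171.4]
contact_force: [-0.7, -0.0, -2.6]
gripper_width: 0.0356
gripper_force: 24.9
t 6.8 tcp [ 0.5618 -0.1516  0.1976] [-180.    -0.   171.4] w 0.0356 gf 24.9 F [-0.7 -0.  -2.6]
turn [-0.01 -0.05  0.1 ] before [ 0.06 -0.11 -1.24] after [ 0.06 -0.11 -1.24]
```

View pics/c3.png

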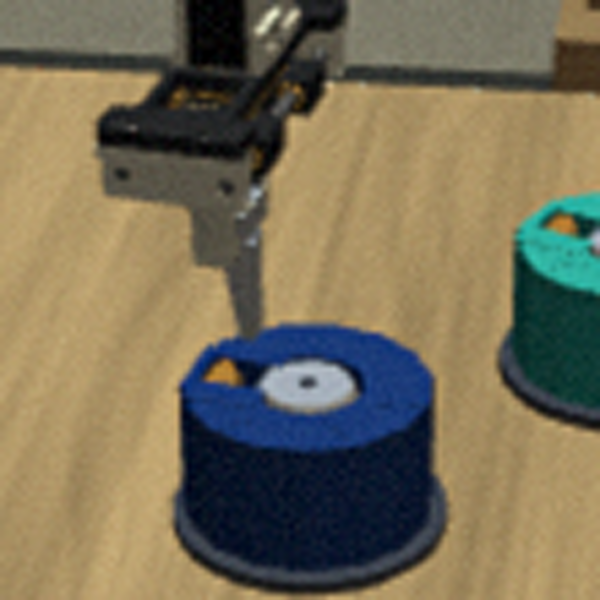

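The blade tip (crop (248,335)) hangs above the gap region. I check its position against the hub in this camera's own depth.

```bash
python3 - <<'E'
from h import *
c=dict(np.load('pics/s3.npz'));W=pts(c)
s=r.get_state();o=np.array([.5618,-.1516,.1976])
sub=W[140:178,262:285];hs=c['color'][140:178,262:285]
ax=np.array([np.cos(np.radians(-8.7)),np.sin(np.radians(-8.7))]);ay=np.array([-ax[1],ax[0]])
ctr=np.array([.520,-.1474])
for i in range(0,38,2):
    q=sub[i];m=np.isfinite(q[:,0])&(q[:,2]>.1)&(q[:,1]<-.1)&(q[:,1]>-.2)
    if m.sum()<2: continue
    d=q[m]-[*ctr,0]; x=d[:,:2]@ax*1e3;y=d[:,:2]@ay*1e3
    print(140+i,'z',(q[m,2].mean()*1e3).round(0),'x',x.min().round(1),x.max().round(1),'y',np.median(y).round(1),m.sum())
# liner / hub / shaft in this same frame
d=W-[*ctr,0];X=d[...,:2]@ax*1e3;Y=d[...,:2]@ay*1e3
h=cv2.cvtColor(c['color'],cv2.COLOR_RGB2HSV);z=W[...,2]
reg=np.zeros(z.shape,bool);reg[165:200,260:315]=1
b=reg&(h[...,0]<25)&(h[...,1]>130)&(z>.06);sh=reg&(h[...,1]<70)&(h[...,2]>130)&(z>.08)&(z<.1)
for n,m in(('liner',b),('shaft',sh)):print(n,m.sum(),'X',np.percentile(X[m],[2,50,98]).round(1),'Y',np.percentile(Y[m],[2,50,98]).round(1),'z',np.percentile(z[m]*1e3,[2,50,98]).round(0))
E
```

```text
142 z 206.0 x 30.2 33.6 y -13.4 3
144 z 197.0 x 30.9 35.3 y -18.2 3
146 z 195.0 x 27.1 29.5 y -10.7 4
148 z 199.0 x 27.6 49.4 y 34.8 7
150 z 200.0 x 26.2 50.3 y 35.0 13
152 z 193.0 x 26.8 50.6 y 32.6 13
154 z 187.0 x 26.6 50.5 y 32.6 13
156 z 180.0 x 26.9 53.1 y 33.4 13
158 z 172.0 x 26.3 50.8 y 31.5 12
160 z 159.0 x 26.5 41.5 y 11.9 7
162 z 152.0 x 25.7 39.3 y 10.0 6
164 z 146.0 x 26.0 38.8 y 12.6 6
166 z 138.0 x 25.3 36.1 y 9.6 5
168 z 131.0 x 27.5 37.5 y 10.7 5
170 z 125.0 x 25.9 32.8 y 12.6 4
172 z 119.0 x 28.0 32.5 y 10.1 3
liner 19 X [44.  49.6 58.3] Y [-14.4  -4.5   7. ] z [81. 87. 92.]
shaft 111 X [-25.1  -1.3  22.5] Y [-19.8   5.8  27.8] z [87. 91. 94.]
```

The blade's flat sits at X≈26 mm, against 26.5–28 for the shaft's flat, and it is about 1.5 mm off in y. I shift +4 mm towards the liner, so the thin end is mid-gap, and lower it.

```bash
python3 -m crank '[[[0,0,0],[-0.4,-0.1,0.5],1],[[0,0,0],[0,0,1],1],[[0,0,0],[0,0,1],1],[[0,0,0],[0,0,0.5],1],[[0,0,0],[0,0,0.3],1],[[0,0,0],[0,0,0.3],1],[[0,0,0],[0,0,0.3],1],[[0,0,0],[0,0,0],1]]'; python3 -c "
from h import *
go([.561,-.1526,.1295],171.3)"
```

```text
time_s: 7.7
tcp_pos: [0.5654, -0.1543, 0.1588]
eef_rot: [-180.0, -0.0, 171.3]
contact_force: [1.1, 0.1, -1.7]
gripper_width: 0.036
gripper_force: 24.9
t 7.7 tcp [ 0.5654 -0.1543  0.1588] [-180.    -0.   171.3] w 0.036 gf 24.9 F [ 1.1  0.1 -1.7]
turn [-0.   -0.02  0.01] before [0.46 0.1  2.93] after [0.46 0.1  2.93]
```

```bash
python3 -m crank '[[[0,0,0],[0.1,0,0.3],1],[[0,0,0],[0.05,0,0.3],1],[[0,0,0],[0.05,0,0.3],1],[[0,0,0],[0,0,0.2],1],[[0,0,0],[0,0,0],1]]'; python3 -c "
from h import *
go([.561,-.1526,.1295],171.3)"
```

```text
time_s: 8.2
tcp_pos: [0.5639, -0.154, 0.1479]
eef_rot: [180.0, 0.0, 171.3]
contact_force: [2.6, -0.1, -3.3]
gripper_width: 0.0356
gripper_force: 24.9
t 8.2 tcp [ 0.5639 -0.154   0.1479] [180.    0.  171.3] w 0.0356 gf 24.9 F [ 2.6 -0.1 -3.3]
turn [0.   0.02 0.02] before [0.3  0.1  1.84] after [0.3  0.1  1.84]
```

```bash
python3 -m crank '[[[0,0,0],[0,0,0.3],1],[[0,0,0],[0,0,0.3],1],[[0,0,0],[0,0,0.3],1],[[0,0,0],[0,0,0],1]]';python3 -m crank '[[[0,0,0],[0,0,0],1]]'
```

```text
time_s: 8.6
tcp_pos: [0.5638, -0.154, 0.1386]
eef_rot: [180.0, 0.0, 171.3]
contact_force: [2.8, -0.7, -3.5]
gripper_width: 0.0358
gripper_force: 24.9
time_s: 8.7
tcp_pos: [0.5638, -0.154, 0.1389]
eef_rot: [180.0, 0.0, 171.3]
contact_force: [2.3, -1.3, -4.2]
gripper_width: 0.0359
gripper_force: 24.9
```

```bash
python3 -m crank '[[[0,0,0],[-0.05,0,0],1],[[0,0,0],[0,0,0.2],1],[[0,0,0],[0,0,0.2],1],[[0,0,0],[0,0,0],1],[[0,0,0],[0,0,0],1]]';python3 -m crank '[[[0,0,0],[0,0,0.2],1],[[0,0,0],[0,0,0],1]]'
```

```text
time_s: 9.2
tcp_pos: [0.564, -0.1541, 0.1349]
eef_rot: [180.0, -0.0, 171.3]
contact_force: [0.3, 0.1, -3.0]
gripper_width: 0.0358
gripper_force: 24.9
time_s: 9.4
tcp_pos: [0.5641, -0.1542, 0.1332]
eef_rot: [-180.0, 0.0, 171.3]
contact_force: [1.4, -0.2, -0.3]
gripper_width: 0.0358
gripper_force: 24.9
```

```bash
python3 -m crank '[[[0,0,0],[0,0,0.15],1],[[0,0,0],[0,0,0],1],[[0,0,0],[0,0,0],1]]';python3 -m crank '[[[0,0,0],[0,0,0.1],1],[[0,0,0],[0,0,0],1]]'
```

```text
time_s: 9.7
tcp_pos: [0.5642, -0.1542, 0.1318]
eef_rot: [-180.0, 0.0, 171.3]
contact_force: [0.7, -1.5, 1.9]
gripper_width: 0.0357
gripper_force: 24.9
time_s: 9.9
tcp_pos: [0.5642, -0.1541, 0.1307]
eef_rot: [-180.0, 0.0, 171.3]
contact_force: [0.3, -0.7, 2.2]
gripper_width: 0.0361
gripper_force: 24.9
```

The key is bearing at about 5 N, as expected where it binds. I release and draw up.

```bash
python3 -m crank '[[[0,0,0],[0,0,0],-0.5],[[0,0,0],[0,0,0],-0.5],[[0,0,0],[0,0,0],-0.5],[[0,0,0],[0,0,0],-0.5],[[0,0,0],[0,0,0],-0.5]]';python3 -m crank '[[[0,0,0],[0,0,-1],-0.5],[[0,0,0],[0,0,-2],-0.5],[[0,0,0],[0,0,-2],-0.5],[[0,0,0],[0,0,-2],-0.5],[[0,0,0],[0,0,0],-0.5]]'; python3 -c "
from h import *
go([.564,-.154,.2],171.3)
cap('side','s4');cap('top','t4')
a=cv2.imread('pics/s4.png')[140:220,230:310]
cv2.imwrite('pics/c4.png',cv2.resize(a,(600,600),interpolation=cv2.INTER_CUBIC))"
```

```text
time_s: 10.4
tcp_pos: [0.564, -0.1541, 0.1304]
eef_rot: [-180.0, -0.0, 171.3]
contact_force: [-0.5, -0.4, -0.3]
gripper_width: 0.0649
gripper_force: 0.0
time_s: 10.9
tcp_pos: [0.5658, -0.1543, 0.2045]
eef_rot: [180.0, 0.3, 171.3]
contact_force: [0.9, 0.6, 1.1]
gripper_width: 0.0656
gripper_force: 0.0
t 10.9 tcp [ 0.5658 -0.1543  0.2045] [180.    0.3 171.3] w 0.0656 gf 0.0 F [0.9 0.6 1.1]
turn [0.01 0.33 0.05] before [0.19 0.   0.45] after [0.19 0.   0.45]
```

View pics/c4.png

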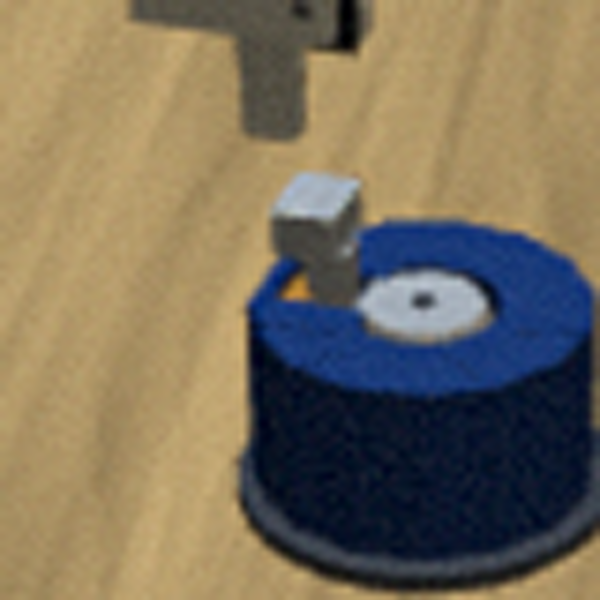

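The key stands upright in the gap with its head proud (crop (315,210)) and the fingers clear. I close the fingers and come down centred between the blade and head axes.

```bash
python3 -c "
from h import *
go([.561,-.1536,.17],171.3)
for n in('s4','t4'):
    W=pts(dict(np.load(f'pics/{n}.npz')))
    m=(np.abs(W[...,0]-.564)<.03)&(np.abs(W[...,1]+.153)<.03)&(W[...,2]>.122)&(W[...,2]<.145);p=W[m]
    if len(p)>4:print(n,len(p),np.median(p[:,2]).round(4),cv2.minAreaRect(p[:,:2].astype('f4')))"
python3 -m crank '[[[0,0,0],[0.2,0,0],1],[[0,0,0],[0,0,0],1],[[0,0,0],[0,0,0],1],[[0,0,0],[0,0,0],1],[[0,0,0],[0,0,0],1],[[0,0,0],[0,0,0],1],[[0,0,0],[0,0,0],1],[[0,0,0],[0,0,0],1]]' 20;python3 -m crank '[[[0,0,0],[0,0,1],1],[[0,0,0],[0,0,1],1],[[0,0,0],[0,0,1],1],[[0,0,0],[0,0,0.5],1],[[0,0,0],[0,0,0],1],[[0,0,0],[0,0,0],1]]'; python3 -c "
from h import *
go([.561,-.1536,.1574],171.3)"
```

```text
t 11.0 tcp [ 0.5643 -0.154   0.2015] [1.800e+02 1.000e-01 1.713e+02] w 0.0661 gf 0.0 F [-0.4 -0.3 -0.6]
turn [0.03 0.09 0.01] before [ 0.34 -0.01  3.15] after [ 0.34 -0.01  3.15]
s4 87 0.1321 ((0.5629488229751587, -0.15220965445041656), (0.04300883039832115, 0.028614269569516182), 78.53179168701172)
t4 111 0.1316 ((0.5647887587547302, -0.1546313464641571), (0.035491690039634705, 0.028427889570593834), 78.66138458251953)
time_s: 11.8
tcp_pos: [0.5621, -0.1538, 0.2005]
eef_rot: [-180.0, -0.0, 171.3]
contact_force: [0.2, -0.4, 0.4]
gripper_width: 0.0071
gripper_force: 0.0
time_s: 12.4
tcp_pos: [0.5622, -0.1538, 0.1654]
eef_rot: [-180.0, -0.0, 171.3]
contact_force: [-0.1, 0.3, 1.3]
gripper_width: 0.0002
gripper_force: 0.0
t 12.4 tcp [ 0.5622 -0.1538  0.1654] [-180.    -0.   171.3] w 0.0002 gf 0.0 F [-0.1  0.3  1.3]
turn [-0.01 -0.02  0.02] before [0.12 0.   0.8 ] after [0.12 0.   0.8 ]
```

```bash
python3 -m crank '[[[0,0,0],[0.05,0,0.4],1],[[0,0,0],[0,0,0.3],1],[[0,0,0],[0,0,0.2],1],[[0,0,0],[0,0,0.2],1],[[0,0,0],[0,0,0],1]]';python3 -m crank '[[[0,0,0],[0,0,0.2],1],[[0,0,0],[0,0,0.2],1],[[0,0,0],[0,0,0],1]]';python3 -m crank '[[[0,0,0],[0,0,0.2],1],[[0,0,0],[0,0,0.2],1],[[0,0,0],[0,0,0],1]]'
```

```text
time_s: 12.9
tcp_pos: [0.5617, -0.1538, 0.1546]
eef_rot: [-180.0, 0.0, 171.3]
contact_force: [0.3, -0.7, 0.1]
gripper_width: 0.0004
gripper_force: 0.5
time_s: 13.2
tcp_pos: [0.5617, -0.1538, 0.1506]
eef_rot: [-180.0, 0.0, 171.3]
contact_force: [-0.8, -1.2, 2.6]
gripper_width: 0.0002
gripper_force: 1.6
time_s: 13.5
tcp_pos: [0.5617, -0.1538, 0.1468]
eef_rot: [-180.0, 0.0, 171.3]
contact_force: [-1.5, -0.1, 5.3]
gripper_width: 0.0009
gripper_force: 2.5
```

```bash
python3 -m crank '[[[0,0,0],[0,0,0.2],1],[[0,0,0],[0,0,0.2],1],[[0,0,0],[0,0,0],1]]';python3 -m crank '[[[0,0,0],[0,0,0.2],1],[[0,0,0],[0,0,0.1],1],[[0,0,0],[0,0,0],1]]';python3 -m crank '[[[0,0,0],[0,0,0.15],1],[[0,0,0],[0,0,0],1]]'
```

```text
time_s: 13.8
tcp_pos: [0.5617, -0.1538, 0.1431]
eef_rot: [-180.0, 0.0, 171.3]
contact_force: [-1.3, 0.2, 7.4]
gripper_width: 0.0006
gripper_force: 3.4
time_s: 14.1
tcp_pos: [0.5617, -0.1539, 0.1404]
eef_rot: [-180.0, 0.0, 171.3]
contact_force: [-4.3, 0.4, 8.8]
gripper_width: 0.0002
gripper_force: 4.7
time_s: 14.3
tcp_pos: [0.5617, -0.1539, 0.139]
eef_rot: [-180.0, 0.0, 171.3]
contact_force: [-3.6, 0.4, 11.2]
gripper_width: 0.0006
gripper_force: 5.1
```

```bash
python3 -m crank '[[[0,0,0],[0,0,0.15],1],[[0,0,0],[0,0,0],1]]';python3 -m crank '[[[0,0,0],[0,0,0.1],1],[[0,0,0],[0,0,0],1]]';python3 -m crank '[[[0,0,0],[0,0,0.1],1],[[0,0,0],[0,0,0],1]]'
```

```text
time_s: 14.5
tcp_pos: [0.5617, -0.1539, 0.1376]
eef_rot: [-180.0, 0.0, 171.3]
contact_force: [-4.3, 0.9, 11.4]
gripper_width: 0.0006
gripper_force: 5.4
time_s: 14.7
tcp_pos: [0.5618, -0.1539, 0.1372]
eef_rot: [-180.0, 0.1, 171.3]
contact_force: [-5.8, 1.1, 16.9]
gripper_width: 0.0004
gripper_force: 8.1
time_s: 14.9
tcp_pos: [0.5618, -0.1539, 0.1372]
eef_rot: [-180.0, 0.1, 171.4]
contact_force: [-8.8, 3.3, 23.6]
gripper_width: 0.0004
gripper_force: 11.7
```

The force climbs steeply with no further travel at TCP z=0.1372, so the head is down. I rise and check.

```bash
python3 -m crank '[[[0,0,0],[0,0,-0.5],1],[[0,0,0],[0,0,-2],1],[[0,0,0],[0,0,-3],1],[[0,0,0],[0,0,-3],1],[[0,0,0],[0,0,-3],1],[[0,0,0],[0,0,0],1],[[0,0,0],[0,0,0],1]]'; python3 -c "
from h import *
go([.561,-.1536,.137],171.3)
for n in('side','top'):
    c=cap(n,n+'5');W=pts(c);h=cv2.cvtColor(c['color'],cv2.COLOR_RGB2HSV)
    m=(np.abs(W[...,0]-.564)<.03)&(np.abs(W[...,1]+.153)<.03)&(W[...,2]>.1)&(W[...,2]<.13);p=W[m]
    A=np.c_[p[:,:2]-p[:,:2].mean(0),np.ones(len(p))];f=np.linalg.lstsq(A,p[:,2],rcond=None)[0]
    g=(np.hypot(W[...,0]-.52,W[...,1]+.147)<.066)&(h[...,0]>100)&(h[...,0]<130)&(h[...,1]>120)&(W[...,2]>.08)
    print(n,len(p),'ztop',np.median(p[:,2]).round(4),'slope',np.degrees(f[:2]).round(1),'hub',np.median(W[g][:,2]).round(4),cv2.minAreaRect(p[:,:2].astype('f4')))
a=cv2.imread('pics/side5.png')[140:220,230:310];b=cv2.imread('pics/top5.png')[172:252,285:365]
cv2.imwrite('pics/c5.png',np.hstack([cv2.resize(x,(400,400),interpolation=cv2.INTER_CUBIC) for x in(a,b)]))"
```

```text
time_s: 15.6
tcp_pos: [0.5618, -0.1535, 0.2497]
eef_rot: [180.0, 0.1, 171.3]
contact_force: [0.3, -0.2, -1.3]
gripper_width: 0.0007
gripper_force: 0.0
t 15.6 tcp [ 0.5618 -0.1535  0.2497] [1.800e+02 1.000e-01 1.713e+02] w 0.0007 gf 0.0 F [ 0.3 -0.2 -1.3]
turn [0.04 0.06 0.  ] before [ 0.09 -0.03 11.27] after [ 0.08 -0.02 11.27]
side 94 ztop 0.1109 slope [ 1.9 -8.8] hub 0.0902 ((0.5642902851104736, -0.15270407497882843), (0.040079694241285324, 0.030200358480215073), 81.8922119140625)
top 143 ztop 0.1108 slope [ 4.8 -2.3] hub 0.0888 ((0.5645285844802856, -0.15471135079860687), (0.036638472229242325, 0.02796892449259758), 77.82189178466797)
```

View pics/c5.png

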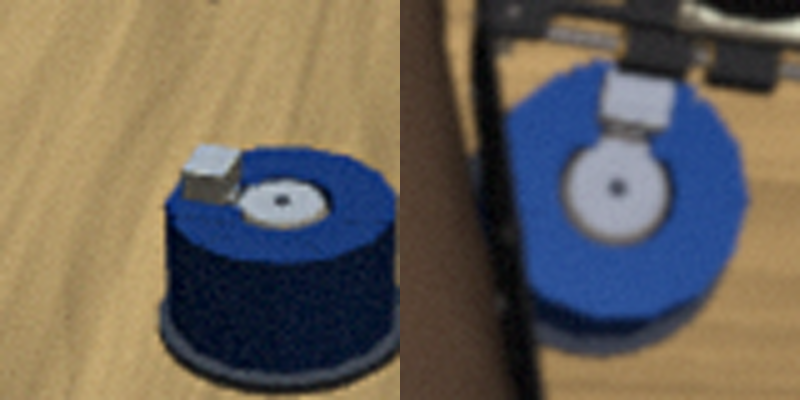

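The head sits flat on the hub face in both views (side crop (210,175), top crop (638,98)), with its top 21–22 mm above the face. One last check for tilt and the bystanders, then I hand in.

```bash
python3 -c "
from h import *
for n in('side5','top5'):
    W=pts(dict(np.load(f'pics/{n}.npz')))
    m=(np.abs(W[...,0]-.564)<.03)&(np.abs(W[...,1]+.153)<.03)&(W[...,2]>.1)&(W[...,2]<.13)
    m=cv2.erode(m.astype('u1'),np.ones((3,3)))>0; p=W[m]; p=p[np.abs(p[:,2]-np.median(p[:,2]))<.003]
    f=np.linalg.lstsq(np.c_[p[:,:2]-p[:,:2].mean(0),np.ones(len(p))],p[:,2],rcond=None)[0]
    print(n,len(p),f[2].round(4),np.degrees(f[:2]).round(1),'std',p[:,2].std().round(4))
a,b=[pts(dict(np.load(f'pics/{n}.npz'))) for n in('side0','side5')]
for l,(x,y) in dict(adapter=(.523,.354),bracket=(.707,-.007)).items():
    print(l,[np.nanmean(W[(np.hypot(W[...,0]-x,W[...,1]-y)<.05)&(W[...,2]>.012)&(W[...,2]<.06)],0).round(4) for W in(a,b)])"
```

```text
side5 36 0.1114 [-1.1 -2.7] std 0.0013
top5 64 0.1111 [-0.3 -0.8] std 0.0014
adapter [array([0.522 , 0.3644, 0.0327]), array([0.522 , 0.3644, 0.0327])]
bracket [array([ 6.903e-01, -4.000e-04,  2.890e-02]), array([6.898e-01, 4.000e-04, 2.950e-02])]
```

Any tilt is within the measurement noise, and neither the adapter nor the bracket has moved.

```bash
python3 -c "
from plant import r
print(r.close_job())"
```

```text
the job is handed in; nothing more can be done
None
```

The key is driven tight and upright in the blue hub, its head measured down on the hub face; the fingers are clear, the adapter and bracket have not moved, and the job was handed in at about 15.7 s.

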